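Touch-panel check on a food bioprinter

ROBOT

A 7-joint arm with a two-finger parallel gripper is mounted at the origin on the work surface. World frame = base frame: x ahead of the robot, y to its left, z up, the work surface at z = 0. Lengths are in mm, angles in rad, forces in N, time in s.
With the tool pointing down it reaches from about 400 to 875 mm from the base axis. Payload 4.4 kg.
Tool frame: the origin (TCP) lies at the very end of the fingers, on their centre line; the grasp point (between the pads) lies 19 mm behind it; z points along the fingers, y is the line along which they close (so a half turn about z gives the same grasp; the last joint's range is limited). The gripper opens to 85 mm and grips with 20 to 120 N. Pads are 22 mm wide; open, the fingers measure 114 mm over their backs; the gripper's body (76 mm by 85 mm) begins 54 mm behind the grasp point. The pads swing forward as they close: fully open they stand 13 mm farther back than shut.
Start: joints at [-1.344, 0.628, 0.038, 1.517, -0.027, 0.996, -0.02], TCP at [187.588, 622.357, 231.313] pointing down, gripper open.
Joint ranges: [-3.06, 3.06], [-0.37, 2.12], [-1.25, 1.32], [0.18, 2.47], [-1.1, 4.24], [0.23, 1.98], [-2.94, 2.94]. Speed limits (rad/s): [2.57, 2.57, 3.14, 3.14, 3.14, 3.14, 3.14].

INTERFACE

Orientations are given as [roll, pitch, yaw] about the fixed x, y, z axes, in that order (R = Rz(yaw) Ry(pitch) Rx(roll)).
In Python, from cell import status, get_image, ctrl, models gives the robot as it stands.
- The arm moves only by the shell command python3 -m handwheel 'ROWS' [OPENING]. ROWS is JSON, a list of rows, each an object with "delta_pos": the shift along the world's x, y, z in cm, a list of three; "yaw": the turn about the world's z in rad. A call has 1 to 10 rows; each row shifts and turns the commanded pose from where the row before left it; what a row does not reach is not made up. A row lasts 1/12 s, in which the tool goes at most 41.7 mm and 7.16 degrees, less where a joint would pass 70% of its speed; a pose out of reach is approached as far as the arm can. A call is refused whole if a number of a shift passes 4.17 or a number of a turn 0.125, either way. A call with a gripper value outside its range is refused whole. OPENING is the opening, from -1 (shut) to 1 (fully open), set as the call begins (- or left out, the last holds). The fingers move at their own pace and stop on an object; the grip force is fixed at half the most. Time passes only in rows, so rows that do not move let the fingers close. It gives the time, the measured TCP pose, the force, the opening and the grip force at its end, in the units of the state.
- status.read_state(): the state, without advancing time (a new reading comes with each control period).
- get_image(name): name is "scene" or "top" or "wrist"; returns a dict with "color" (400x640x3 uint8, red, green, blue), "z_map" (400x640 float32, mm along the optical axis (not along the pixel's ray), 0 where there is no reading), "fx", "fy", "cx", "cy" (pixels), "k1" (the pictures are not rectified: a ray, as slopes to the right and down, at radius r is drawn at 1 + k1 r^2 times it, then the intrinsics apply), "position" and "rotation" of the camera in the world; the wrist camera has in their place "hand_eye" (4x4, takes a point from camera to tool coordinates, whose origin is the TCP and whose axes are the flange's). Camera axes: x right, y up, looking along -z (the intrinsics and any distortion apply to the point x, -y, -z); pixel columns grow to the right and rows downward; lengths in mm; the calibration is good to about 2 mm. A picture is of the moment at which its call begins: read the wrist's pose just before it.
- ctrl.finish_job(): hands the job in; it is judged then, once.
Trained networks look in a picture, given as the dict that the camera call returned (one of the last four; its "shot" number tells which), for a name from the list of things; names that differ only in an ending like _2 or _b are one class to them, and where a whole thing is asked for, a point or a joint stands for the part that bears it (a point fixed in the world has none). Each returns a list of dicts, best first, with "score" (0 to 1); they miss things now and then, are a little off and sometimes report something else, mostly with a low value. They report only what shows in the picture. A call takes as long as a camera call. They do not tell look-alikes from the thing itself.
- models.boxes_of(picture, name): "rect" ([left, top, right, bottom] in pixels, round what is visible of it).
The state is a dict: "clock": time; "qpos": joint angles; "qd": joint speeds; "tau": joint torques, N m; "eef_pos": TCP position; "tool_rot": TCP orientation; "force": force on the tool from outside, world axes, zero at the start; "torque": the same for the moment, N m; "width": finger opening in mm; "gripper_force": force on a finger pad.
Only numpy, scipy, OpenCV 4.12 (cv2) and the standard library are available. Lean on these libraries where they do the work, as an engineer would, in place of code of your own. Each camera call takes 0.05 s, during which the arm holds its last target. There are 200 camera calls.

TASK

Step the printer's touch panel on to its next check point by swinging the sprung advance lever all the way to its stop and letting it spring back. Then take the sprung-nib test probe out of its rack and hold its tip inside the ring mark on the sloped screen, with the probe square to the glass and pressed gently so that the nib is pushed roughly half-way in, neither barely touching nor bottomed out. The program finishes while still holding the probe still like that; leave the dish, the jar and the tip box where they are.

Things in the scene. Friction and masses are not known exactly. Their poses are not given: they have to be found in the camera images.
- panel: Fixed black touch panel on a stand, slab 200 (x) x 280 (y) x 26 mm, sloping up 15 degrees away from the robot; glass rigid, top edge 119 mm above the bench. Origin on the bench under the screen's middle (glass there 95 mm up). Frame not tilted: z up, x level, up the slope, y along the width; glass normal (-0.259, 0, 0.966) in it. Screen shows pale tiles, small crosses, one ring.
- ring (a point): Centre of the ring mark on the glass surface: a thin pale ring 26 mm across outside, 24 mm inside, with a small dot in its middle, the only ring on the screen; it can be anywhere on the middle part of the glass. The point's z axis is the outward normal of the glass, its x axis points up the slope.
- lever (a joint): Angle of the advance lever in rad: 0 at rest, 1.2 at its stop; it grows counter-clockwise seen from above. A spring pulls it back to 0 (about 1.3 N at the knob at rest, 3.9 N at the stop) and it returns by itself when let go.
- lever_pin (a point): Centre of the top of the lever's knob: an upright black pin 14 mm in diameter standing on the end of a flat aluminium arm, 70 mm from the hinge. The pin's free length is 35 mm: this top is 94 mm above the bench, the arm's upper face 59 mm above the bench. Moves with the lever.
- lever_hinge (a point): Point on the lever's upright hinge axis at the height of the pin's top (94 mm above the bench).
- lever_box: Fixed grey box 120 (x) x 110 (y) x 45 mm that carries the lever on its top; origin under its centre, the hinge 25 mm towards its +x. At rest the lever points to the box's -x.
- rack: Fixed white block 90 x 90 x 75 mm with one upright through hole 23 mm wide in the middle of its top, in which the probe stands; origin under its centre.
- probe: Loose test probe, about 0.15 kg, upright in the rack, round about its z axis (nib to handle). Origin on the axis at the underside of a steel collar (36 mm wide, 8 mm thick) that rests on the rack's top. Above it a black handle 26 mm wide, its top end 90 mm above the origin; below it a steel shaft 16 mm wide, 40 mm long, then the 8 mm wide nib with a round tip.
- probe_grip (a point): Middle of the probe's handle, on its axis, 48 mm above the probe's origin; a good place to grip. 110 mm from the free nib's tip.
- nib_tip (a point): Very tip of the nib: 62 mm below the probe's origin on its axis when free; it moves into the shaft when pressed.
- nib (a joint): How far the sprung nib is pushed in, in m: 0 free, 0.010 bottomed out. It takes about 0.9 N to start and 3.9 N to push in fully (0.3 N per mm).
- dish: Bystander: a closed round dish 94 mm across and 16 mm high, loose on the bench between robot and panel; origin under its centre.
- jar: Bystander: a small capped jar 48 mm across and 70 mm high beyond the panel to the left; origin under its centre.
- tip_box: Bystander: a grey plastic box 80 x 110 x 50 mm beyond the panel to the right; origin under its centre.
Not all that is in view belongs to the job. What is shaped like the lever_box but green or orange is not meant.

How it is judged (in metres and radians):
On the way, in this order (a step that is already met when the one before it is completed fails the run):
1. the advance lever is swung to its stop, with the probe still in its rack (value of joint lever above 1.12 rad and distance of probe from where it was at the start of the episode below 0.02 m), for 0.05 s.
2. the lever is let go and has sprung back to rest (value of joint lever below 0.08 rad and contact force between each of the arm, the fingers and lever_box below 0.1 N), for 0.2 s.
3. the probe is in the fingers, clear of the rack (contact force between the fingers and probe above 1 N and contact force between probe and rack below 0.05 N and height (world z) of nib_tip above 0.06 m), for 0.2 s.
At the end, for the whole second after the job is handed in: The fingers hold the probe with its nib tip on the glass within 9 mm of the ring's centre, its axis within 8 degrees of square to the glass, the contact force 0.8 to 6 N with the nib pushed in 1.5 to 8.8 mm of its 10 mm, the probe at rest and touching no rack, the lever back at rest (distance between nib_tip and ring below 0.009 m and angle between the z axis of probe and the z axis of ring, either way round below 0.14 rad and angle between probe's own z axis and vertical below 0.6 rad and contact force between probe and panel between 0.8 and 6 N and value of joint nib between 0.0015 and 0.0088 m and contact force between the fingers and probe above 1 N and contact force between probe and rack below 0.05 N and linear speed of probe below 0.02 m/s and value of joint lever below 0.08 rad); the arm keeps its last pose, push and grip.
It fails at once if the screen is pressed hard (contact force between any of probe, the arm, the fingers and panel above 15 N).
It fails at once if the dish, the jar or the tip box is moved more than 30 mm (distance of any of dish, jar, tip_box from where it was at the start of the episode above 0.03 m).
It also fails if it takes over 59 s, if anything falls off the work surface, if the arm or the gripper's body presses on something with over 40 N, if the wrist force passes 120 N, or if a joint passes its speed limit or range.

## Working session

There is one attempt and no reset: what is moved stays moved. The work goes in short steps, Python scripts to look and compute and a shell command to move; the robot and the scene stay as the last step left them, time stands still between calls to the robot, and variables do not carry over. Pictures are saved under pics/ and viewed, at most 10 in all, crops included, and the job is handed in when it is done.

```bash
mkdir -p pics; ls; cat > h.py <<'E'
import numpy as np, cv2
from cell import status, get_image, ctrl, models
from scipy.spatial.transform import Rotation as R
def shot(name):
    s=status.read_state(); p=get_image(name)
    if 'hand_eye' in p:
        T=np.eye(4); T[:3,:3]=R.from_euler('xyz',s['tool_rot']).as_matrix(); T[:3,3]=s['eef_pos']; p['T']=T@np.array(p['hand_eye'])
    else:
        T=np.eye(4); r=np.array(p['rotation']); T[:3,:3]=r if r.shape==(3,3) else R.from_euler('xyz',r).as_matrix(); T[:3,3]=p['position']; p['T']=T
    return p
def ray(p,u,v):
    K=np.array([[p['fx'],0,p['cx']],[0,p['fy'],p['cy']],[0,0,1]])
    x,y=cv2.undistortPoints(np.array([[[u,v]]],float),K,np.array([p['k1'],0,0,0.]))[0,0]
    return p['T'][:3,3], p['T'][:3,:3]@np.array([x,-y,-1])
def at_z(p,u,v,z):
    o,d=ray(p,u,v); return o+d*(z-o[2])/d[2]
def dep(p,u,v):
    o,d=ray(p,u,v); a=p['z_map'][int(v)-1:int(v)+2,int(u)-1:int(u)+2]; a=a[a>0]
    return o+d*np.median(a) if a.size else None
def px(p,X):
    c=p['T'][:3,:3].T@(np.array(X)-p['T'][:3,3]); x,y=c[0]/-c[2],-c[1]/-c[2]; f=1+p['k1']*(x*x+y*y)
    return p['fx']*x*f+p['cx'],p['fy']*y*f+p['cy']
def save(p,n,crop=None,s=1):
    a=p['color'][:,:,::-1]
    if crop: l,t,r,b=crop; a=a[t:b,l:r]
    cv2.imwrite(f'pics/{n}.png',cv2.resize(a,None,fx=s,fy=s,interpolation=cv2.INTER_CUBIC))
E
python3 - <<'E'
from h import *
np.set_printoptions(precision=1,suppress=True)
s=status.read_state(); print(s)
for n in ('top','scene'):
    p=shot(n); save(p,n)
    print(n,p['position'],p['rotation'],p['fx'],p['k1'])
    for k in ['panel','ring','lever','lever_pin','lever_box','rack','probe','dish','jar','tip_box']:
        for b in models.boxes_of(p,k)[:4]:
            l,t,r,q=b['rect']; print(k,round(b['score'],2),np.round(b['rect']),dep(p,(l+r)/2,(t+q)/2))
E
```

```text
pics
{'clock': 0.0, 'qpos': array([-1.3,  0.6,  0. ,  1.5, -0. ,  1. , -0. ]), 'qd': array([ 0., -0., -0.,  0.,  0.,  0., -0.]), 'tau': array([  0. , -56.3,   1.2, -19.3,   0. ,   0. ,   0. ]), 'eef_pos': array([187.4, 621.7, 230.4]), 'tool_rot': array([-3.1,  0. ,  2.8]), 'force': array([-0.3, -1.1, -0.7]), 'torque': array([ 0. , -0. ,  0.1]), 'gripper_force': 0.0, 'width': 85.05445217422782}
top [ 239.4  -86.3 1382.2] [ 0.2  0.  -1.6] 412.0733831297999 0.027790858297492414
panel 0.84 [258. 130. 357. 206.] [603.9 -37.3  95.3]
lever 0.61 [443. 215. 456. 242.] [ 404.3 -491.5   54.7]
lever 0.61 [422. 278. 434. 305.] [ 206.7 -409.4   58.1]
lever 0.58 [369. 246. 373. 274.] [ 307.9 -235.    60. ]
lever 0.49 [387. 181. 399. 211.] [ 514.9 -314.2   60.2]
lever_pin 0.76 [421. 274. 437. 304.] [ 213.9 -413.3   59.4]
lever_pin 0.73 [389. 183. 398. 209.] [ 513.4 -315.8   60. ]
lever_pin 0.59 [446. 153. 458. 182.] [ 606.7 -513.6   58.7]
lever_pin 0.5 [372. 174. 412. 221.] [ 509.  -310.5   60.3]
lever_box 0.85 [370. 172. 411. 217.] [ 521.6 -308.    47.3]
lever_box 0.84 [421. 207. 467. 250.] [ 405.2
[... 860 characters left out ...]
 [ 406.7 -488.5   56.6]
lever_pin 0.56 [308. 119. 336. 136.] [ 189.2 -443.    43.7]
lever_pin 0.52 [184. 144. 214. 170.] [ 589.3 -549.8   44.2]
lever_box 0.89 [296. 117. 344. 159.] [ 234.3 -397.1   44. ]
lever_box 0.88 [234. 168. 286. 212.] [ 534.5 -296.7   45.4]
lever_box 0.81 [238. 129. 282. 173.] [ 426.5 -456.8   44.8]
lever_box 0.8 [173. 149. 224. 193.] [ 626.5 -485.3   45.1]
rack 0.79 [410. 288. 475. 356.] [507.4 334.7  73.9]
probe 0.93 [436. 276. 457. 319.] [496.6 321.9 133.5]
dish 0.64 [368. 226. 408. 260.] [383.7  59.4  15.1]
dish 0.57 [329. 361. 353. 398.] [754.2 296.1  67.1]
jar 0.59 [330. 358. 355. 399.] [751.8 296.5  69.1]
tip_box 0.86 [180. 203. 218. 247.] [ 742.3 -271.    49.6]
```

View pics/top.png

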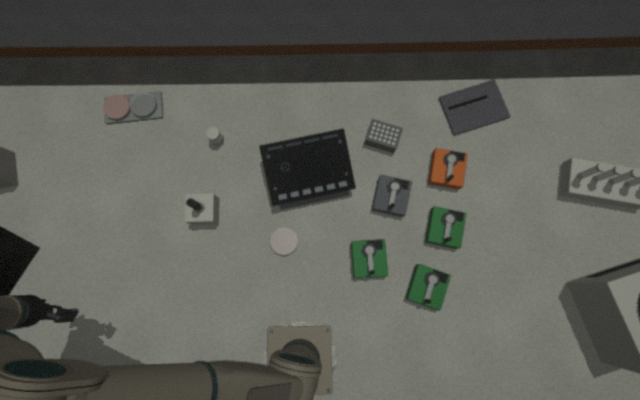

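View pics/scene.png

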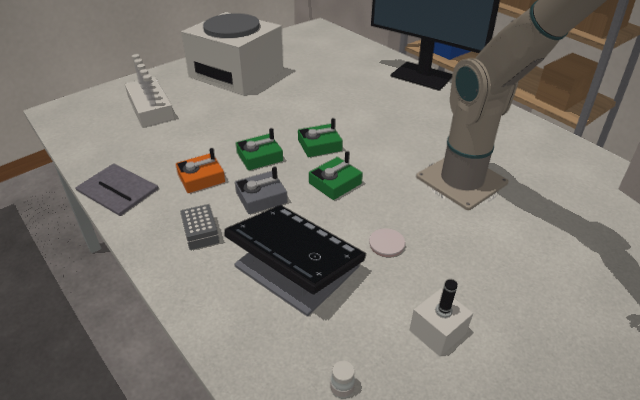

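```bash
python3 - <<'E'
from h import *
np.set_printoptions(precision=1,suppress=True)
p=shot('scene'); q=shot('top')
a=cv2.resize(p['color'][155:225,225:315,::-1],None,fx=6,fy=6,interpolation=cv2.INTER_CUBIC)
b=cv2.resize(p['color'][235:280,280:370,::-1],None,fx=6,fy=6,interpolation=cv2.INTER_CUBIC)[:250]
cv2.imwrite('pics/crop1.png',np.vstack([a[:340],b]))
a=cv2.resize(q['color'][125:225,250:420,::-1],None,fx=4.7,fy=4.7,interpolation=cv2.INTER_CUBIC); cv2.imwrite('pics/crop2.png',a)
# glass plane from both cams
for c,(l,t,r,bb) in ((p,(250,225,340,275)),(q,(275,145,340,190))):
    P=np.array([dep(c,u,v) for u in range(l,r,5) for v in range(t,bb,5) if dep(c,u,v) is not None])
    P=P[(P[:,2]>55)&(P[:,2]<125)]
    for _ in range(4):
        m=P.mean(0); n=np.linalg.svd(P-m)[2][2]; n*=np.sign(n[2]); e=(P-m)@n; P=P[abs(e)<max(2,2*e.std())]
    print(len(P),m,n*1000,e.std(),'tilt',np.degrees(np.arccos(n[2])),'upslope yaw',np.degrees(np.arctan2(-n[1],-n[0])))
# min area rect of dark panel in top, height 60..125
H=np.zeros((400,640),np.uint8)
for u in range(240,370):
    for v in range(115,220):
        X=dep(q,u,v)
        if X is not None and 58<X[2]<130: H[v,u]=255
c=max(cv2.findContours(H,0,1)[0],key=cv2.contourArea); print(cv2.minAreaRect(c)); bx=cv2.boxPoints(cv2.minAreaRect(c)); print(bx)
for z in (83,119): print([at_z(q,*k,z)[:2] for k in bx])
E
```

```text
140 [620.2 -15.5 100. ] [-250.4  -48.8  966.9] 0.6626913337846371 tilt 14.780960810265807 upslope yaw 11.031389522790123
112 [612.5 -30.   97.2] [-253.5  -49.3  966.1] 0.8277187853951558 tilt 14.968379340437874 upslope yaw 11.001310700764092
((307.0760803222656, 167.20355224609375), (62.046146392822266, 86.50768280029297), 78.38851928710938)
[[258.5 145.5]
 [343.2 128.1]
 [355.7 188.9]
 [271.  206.3]]
[array([686.6, 124.3]), array([ 741.8, -156. ]), array([ 534.7, -191. ]), array([482.4,  82.3])]
[array([674.2, 118.5]), array([ 727.8, -154.1]), array([ 526.5, -188.1]), array([475.7,  77.7])]
```

View pics/crop1.png

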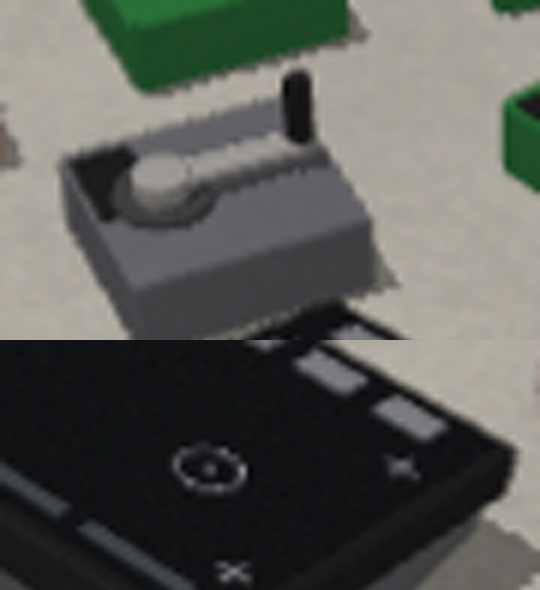

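View pics/crop2.png

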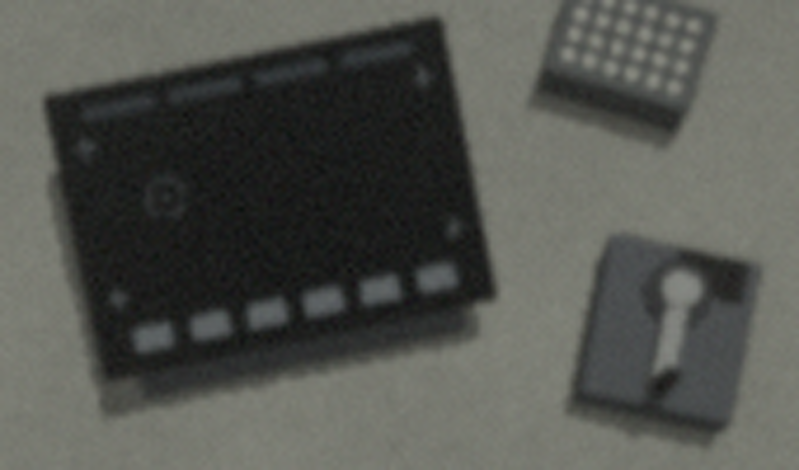

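```bash
python3 - <<'E'
from h import *
np.set_printoptions(precision=1,suppress=True)
p=shot('scene'); q=shot('top')
def tri(a,b):
    A=[];B=[]
    for c,(u,v) in ((p,a),(q,b)):
        o,d=ray(c,u,v); d/=np.linalg.norm(d); M=np.eye(3)-np.outer(d,d); A.append(M);B.append(M@o)
    return np.linalg.lstsq(np.vstack(A),np.hstack(B),rcond=None)[0]
print('ring tri',tri((315,256.3),(285.2,167.1)))
n=np.array([-.252,-.049,.966])
for c,uv,m in ((p,(315,256.3),[620.2,-15.5,100]),(q,(285.2,167.1),[612.5,-30,97.2])):
    o,d=ray(c,*uv); print('ring on plane',o+d*((np.array(m)-o)@n/(d@n)))
print('pin top scene',at_z(p,274.5,168.5,94),'top',at_z(q,389.4,206.3,94))
print('hinge',at_z(p,251.7,184,66),at_z(q,395.3,186.7,66),tri((251.7,184),(395.3,186.7)))
a=p['color'][268:328,425:475,::-1]; b=q['color'][185:230,175:225,::-1]
f=lambda x:cv2.resize(x,(400,int(400*x.shape[0]/x.shape[1])),interpolation=cv2.INTER_CUBIC)
a,b=f(a),f(b); b=np.vstack([b,np.zeros((len(a)-len(b),400,3),np.uint8)]); cv2.imwrite('pics/crop3.png',np.hstack([a,b]))
E
```

```text
ring tri [607.3  35.8  96. ]
ring on plane [609.1  39.3  99.9]
ring on plane [607.   35.   99.1]
pin top scene [ 481.5 -297.3   94. ] top [ 473.6 -295.3   94. ]
hinge [ 551.8 -310.3   66. ] [ 543.5 -322.1   66. ] [ 545.3 -323.4   55.1]
```

View pics/crop3.png

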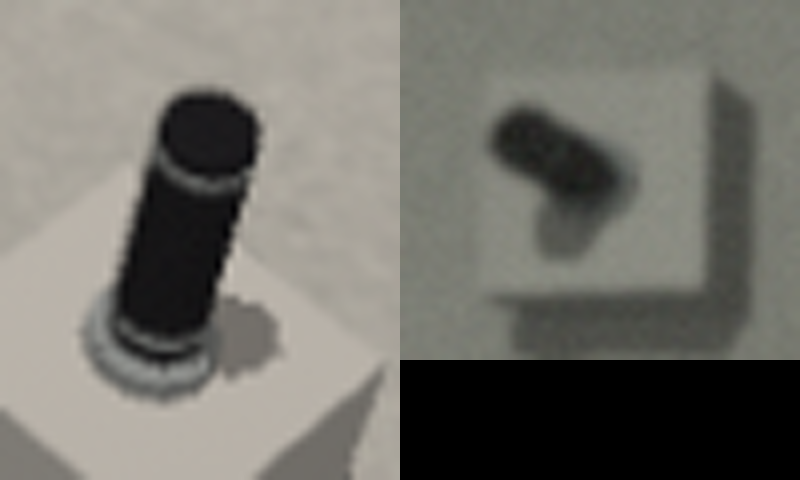

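Grey box at top (392,196) is the lever box; the greens at (370,258), (445,228), (428,288) and orange at (449,168) are look-alikes. The crop confirms it is grey. The ring is at scene (315,256), and the probe handle top is at scene (451,284). Moving to the lever next.

```bash
python3 -m handwheel '[{"delta_pos":[2.6,-3.1,0],"yaw":-0.12},{"delta_pos":[2.6,-3.1,0],"yaw":-0.12},{"delta_pos":[2.6,-3.1,0],"yaw":-0.12},{"delta_pos":[2.6,-3.1,0],"yaw":-0.12},{"delta_pos":[2.6,-3.1,0],"yaw":-0.12},{"delta_pos":[2.6,-3.1,0],"yaw":-0.12},{"delta_pos":[2.6,-3.1,0],"yaw":-0.12},{"delta_pos":[2.6,-3.1,0],"yaw":-0.12},{"delta_pos":[2.6,-3.1,0],"yaw":-0.12},{"delta_pos":[2.6,-3.1,0],"yaw":-0.12}]' -1
python3 -m handwheel '[{"delta_pos":[2.0,-3.4,0],"yaw":-0.12},{"delta_pos":[2.0,-3.4,0],"yaw":-0.12},{"delta_pos":[0,-4,0],"yaw":0},{"delta_pos":[0,-4,0],"yaw":0},{"delta_pos":[0,-4,0],"yaw":0},{"delta_pos":[0,-4,0],"yaw":0},{"delta_pos":[0,-4,0],"yaw":0},{"delta_pos":[0,-4,0],"yaw":0}]'
python3 - <<'E'
from h import *
np.set_printoptions(precision=1,suppress=True)
p=shot('wrist'); save(p,'w1')
s=status.read_state(); print(s['eef_pos'],s['tool_rot'],s['width'],s['qpos'])
print('ring px',px(p,[608,36,98.5]),'pin',px(p,[477.5,-298,94]))
E
```

```text
clock: 2.13
eef_pos: [448.6, 310.9, 231.7]
tool_rot: [3.141, -0.001, 1.643]
force: [1.0, 0.5, 0.9]
width: 0.0
gripper_force: 0.0
clock: 2.8
eef_pos: [487.4, 2.7, 231.6]
tool_rot: [3.141, -0.0, 1.409]
force: [0.3, 0.3, 1.3]
width: 0.3
gripper_force: 0.0
[487.2  -7.8 232.3] [3.1 0.  1.4] 0.17479501188700478 [-0.4  0.4  0.5  2.  -0.3  0.8  0.1]
ring px (np.float64(433.65266378215836), np.float64(139.35140101096994)) pin (np.float64(344.8158155326682), np.float64(395.53750570787975))
```

View pics/w1.png

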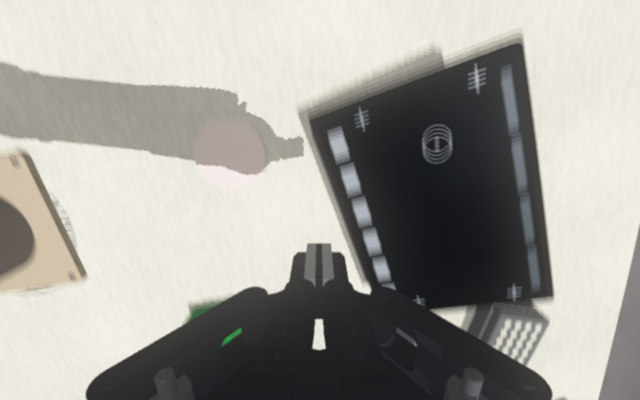

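```bash
python3 -m handwheel '[{"delta_pos":[0,-4,0],"yaw":0},{"delta_pos":[0,-4,0],"yaw":0},{"delta_pos":[0,-4,0],"yaw":0},{"delta_pos":[0,-4,0],"yaw":0},{"delta_pos":[0,-4,0],"yaw":0},{"delta_pos":[0,-3,0],"yaw":-0.04},{"delta_pos":[0,0,0],"yaw":0},{"delta_pos":[0,0,0],"yaw":0},{"delta_pos":[0,0,0],"yaw":0},{"delta_pos":[0,0,0],"yaw":0}]'
python3 - <<'E'
from h import *
np.set_printoptions(precision=2,suppress=True)
p=shot('wrist'); save(p,'w2')
s=status.read_state(); print(s['eef_pos'],s['tool_rot'],s['width'])
for k in ('lever_pin','lever_box','lever'): 
    for b in models.boxes_of(p,k)[:3]: print(k,b)
E
```

```text
clock: 3.68
eef_pos: [487.9, -223.8, 231.2]
tool_rot: [-3.141, -0.001, 1.371]
force: [-0.5, 0.5, 0.3]
width: 0.1
gripper_force: 0.0
[ 488.01 -223.75  231.23] [-3.14 -0.    1.37] 0.1642443816981235
lever_pin {'rect': [111.4, 332.7, 161.8, 363.6], 'score': 0.93}
lever_pin {'rect': [320.2, 232.3, 396.2, 257.0], 'score': 0.88}
lever_pin {'rect': [126.0, 197.7, 212.7, 238.1], 'score': 0.81}
lever_box {'rect': [119.3, 153.4, 253.2, 258.7], 'score': 0.84}
lever_box {'rect': [113.5, 285.1, 218.1, 364.4], 'score': 0.82}
lever_box {'rect': [396.5, 297.4, 481.9, 344.4], 'score': 0.79}
lever {'rect': [120.9, 199.4, 211.4, 238.5], 'score': 0.94}
lever {'rect': [114.6, 332.6, 158.7, 361.4], 'score': 0.71}
lever {'rect': [319.2, 230.8, 393.7, 254.8], 'score': 0.66}
```

View pics/w2.png

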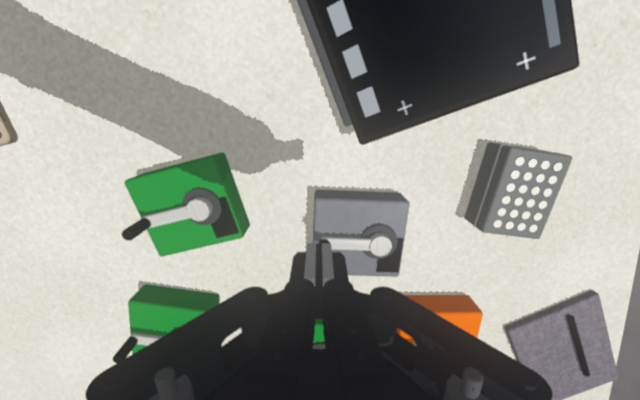

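```bash
python3 - <<'E'
from h import *
np.set_printoptions(precision=1,suppress=True)
p=shot('wrist')
print('depths',dep(p,381,245),dep(p,345,244.5))
h=at_z(p,381,245,66);a=at_z(p,338,244,59);print(h,a,np.degrees(np.arctan2(*(a-h)[1::-1])))
# box edges
print([at_z(p,*k,45)[:2] for k in ((315,190),(408,194),(400,275))])
for th in (168,165): print(th,h[:2]+70*np.array([np.cos(np.radians(th)),np.sin(np.radians(th))]))
q=shot('top')
H=h[:2]
for f in np.linspace(167,167+72,13):
    r=np.radians(f);c=np.array([np.cos(r),np.sin(r)]);t=np.array([-c[1],c[0]]);print(f,H+70*c-18*t)
E
```

```text
depths [ 549.8 -319.5   61.3] [ 506.  -311.1   59. ]
[ 549.1 -316.9   66. ] [ 497.5 -308.7   59. ] 170.94243089187248
[array([ 482.5, -238.1]), array([ 593.7, -265.8]), array([ 571.7, -379.2])]
168 [ 480.6 -302.3]
165 [ 481.5 -298.8]
167.0 [ 485.  -283.6]
173.0 [ 481.8 -290.5]
179.0 [ 479.4 -297.7]
185.0 [ 477.8 -305.1]
191.0 [ 477.  -312.6]
197.0 [ 476.9 -320.1]
203.0 [ 477.7 -327.7]
209.0 [ 479.2 -335.1]
215.0 [ 481.5 -342.3]
221.0 [ 484.5 -349.2]
227.0 [ 488.2 -355.8]
233.0 [ 492.6 -362. ]
239.0 [ 497.6 -367.6]
```

```bash
python3 -m handwheel '[{"delta_pos":[-0.3,-3.4,0],"yaw":0},{"delta_pos":[0,0,-3.3],"yaw":0},{"delta_pos":[0,0,-3.3],"yaw":0},{"delta_pos":[0,0,-3.3],"yaw":0},{"delta_pos":[0,0,-3.3],"yaw":0},{"delta_pos":[0,0,-3.3],"yaw":0},{"delta_pos":[0,0,0],"yaw":0},{"delta_pos":[0,0,0],"yaw":0},{"delta_pos":[0,-1.3,0],"yaw":0},{"delta_pos":[0,-1.3,0],"yaw":0}]'
python3 -m handwheel '[{"delta_pos":[-0.3,-0.7,0],"yaw":0.1},{"delta_pos":[-0.25,-0.75,0],"yaw":0.105},{"delta_pos":[-0.15,-0.75,0],"yaw":0.105},{"delta_pos":[-0.1,-0.75,0],"yaw":0.105},{"delta_pos":[0,-0.75,0],"yaw":0.105},{"delta_pos":[0.1,-0.75,0],"yaw":0.105},{"delta_pos":[0.15,-0.75,0],"yaw":0.105},{"delta_pos":[0.2,-0.7,0],"yaw":0.105},{"delta_pos":[0.3,-0.7,0],"yaw":0.105},{"delta_pos":[0,0,0],"yaw":0}]'
```

```text
clock: 4.82
eef_pos: [486.3, -287.0, 68.6]
tool_rot: [3.138, 0.001, 1.37]
force: [1.1, 0.6, 1.0]
width: 0.2
gripper_force: 1.8
clock: 5.65
eef_pos: [484.4, -354.5, 68.4]
tool_rot: [3.141, 0.003, 2.309]
force: [-0.9, 2.2, 2.4]
width: -0.1
gripper_force: 1.6
```

```bash
python3 - <<'E'
from h import *
p=shot('scene'); save(p,'s2',(225,145,325,220),6); s=status.read_state(); print(s['eef_pos'],s['force'],s['clock'])
E
```

```text
[ 483.8592013  -353.72714617   68.14522382] [-2.48470294  3.02910165  2.28231727] 5.7
```

View pics/s2.png

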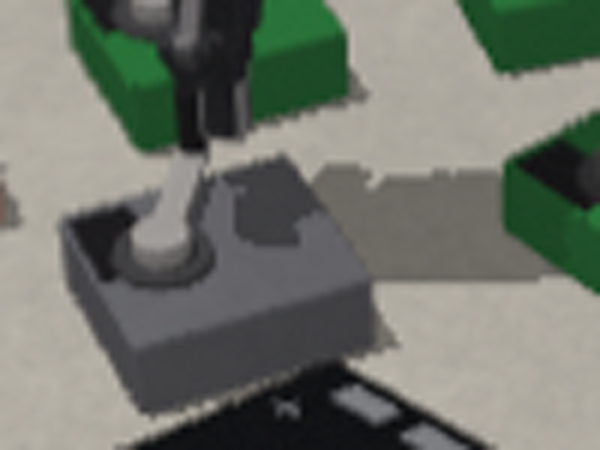

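The lever (arm at about (180,190) in the crop) is well swung, with the fingers behind the pin. Next I push on to the stop.

```bash
python3 -m handwheel '[{"delta_pos":[0.35,-0.5,0],"yaw":0.05},{"delta_pos":[0.4,-0.5,0],"yaw":0.05},{"delta_pos":[0,0,0],"yaw":0},{"delta_pos":[0,0,0],"yaw":0}]'
python3 -m handwheel '[{"delta_pos":[0.25,-0.25,0],"yaw":0.03},{"delta_pos":[0,0,0],"yaw":0},{"delta_pos":[0,0,0],"yaw":0}]'
python3 -m handwheel '[{"delta_pos":[0.2,-0.2,0],"yaw":0},{"delta_pos":[0,0,0],"yaw":0},{"delta_pos":[0,0,0],"yaw":0}]'
```

```text
clock: 6.03
eef_pos: [490.5, -362.4, 67.1]
tool_rot: [-3.14, -0.0, 2.404]
force: [-3.9, 2.9, 3.6]
width: 0.2
gripper_force: 1.9
clock: 6.28
eef_pos: [493.2, -364.6, 66.5]
tool_rot: [-3.14, -0.0, 2.437]
force: [-4.3, 0.7, 1.9]
width: 0.1
gripper_force: 1.9
clock: 6.53
eef_pos: [494.1, -365.2, 66.2]
tool_rot: [-3.141, -0.004, 2.437]
force: [-6.6, 2.5, 5.3]
width: 0.4
gripper_force: 3.6
```

```bash
python3 -m handwheel '[{"delta_pos":[0.2,-0.15,0],"yaw":0},{"delta_pos":[0,0,0],"yaw":0},{"delta_pos":[0,0,0],"yaw":0}]'
python3 -m handwheel '[{"delta_pos":[0.2,-0.15,0],"yaw":0},{"delta_pos":[0,0,0],"yaw":0},{"delta_pos":[0,0,0],"yaw":0}]'
python3 - <<'E'
from h import *
p=shot('scene'); save(p,'s3',(225,145,325,220),6); s=status.read_state(); print(s['eef_pos'],s['force'],s['clock'])
E
```

```text
clock: 6.78
eef_pos: [494.2, -365.4, 66.0]
tool_rot: [-3.14, -0.009, 2.437]
force: [-10.8, 5.3, 8.6]
width: -0.3
gripper_force: 5.8
clock: 7.03
eef_pos: [494.4, -365.6, 65.8]
tool_rot: [-3.14, -0.013, 2.437]
force: [-12.7, 7.9, 11.7]
width: 0.0
gripper_force: 7.9
[ 494.39465138 -365.59705042   65.81649758] [-13.12685477   8.66369514  11.25895309] 7.0833
```

View pics/s3.png

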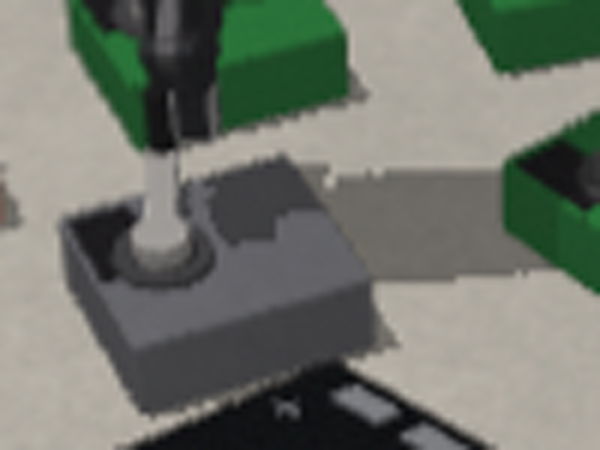

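```bash
python3 -m handwheel '[{"delta_pos":[-1,0.8,0.5],"yaw":0},{"delta_pos":[-1,0.8,3.3],"yaw":0},{"delta_pos":[0,0,4],"yaw":0},{"delta_pos":[0,0,4],"yaw":0},{"delta_pos":[0,0,4],"yaw":0},{"delta_pos":[0,0,0],"yaw":0},{"delta_pos":[0,0,0],"yaw":0},{"delta_pos":[0,0,0],"yaw":0},{"delta_pos":[0,0,0],"yaw":0},{"delta_pos":[0,0,0],"yaw":0}]'
python3 - <<'E'
from h import *
np.set_printoptions(precision=1,suppress=True)
p=shot('scene'); q=shot('top')
for k in ('lever','lever_pin'):
  for b in models.boxes_of(p,k)[:4]: print(k,np.round(b['rect']),b['score'])
print(at_z(p,451.2,284.3,165),at_z(q,190,201.6,165),'rack top',at_z(q,199.5,208,75))
for c in (p,q):print([np.round(b['rect'],1) for b in models.boxes_of(c,'probe')],[np.round(b['rect'],1) for b in models.boxes_of(c,'rack')])
E
```

```text
clock: 7.92
eef_pos: [479.6, -352.6, 222.7]
tool_rot: [-3.141, -0.002, 2.439]
force: [-0.9, 0.2, 0.3]
width: -0.0
gripper_force: 0.0
lever [248. 165. 279. 190.] 0.76
lever [184. 148. 220. 174.] 0.73
lever [309. 121. 340. 135.] 0.67
lever [322. 150. 351. 177.] 0.5
lever_pin [186. 145. 215. 169.] 0.76
lever_pin [244. 131. 275. 151.] 0.6
lever_pin [245. 168. 278. 190.] 0.59
lever_pin [308. 119. 334. 134.] 0.58
[487.2 318.9 165. ] [485.8 314.6 165. ] rack top [482.4 313.   75. ]
[array([432.6, 279. , 455.6, 315.6])] [array([411.4, 291.7, 472.7, 355.8])]
[array([268.9, 229.9, 294.7, 252.5]), array([186.4, 202.2, 208.1, 211.2])] [array([183.2, 190.2, 217.8, 224.4])]
```

```bash
python3 -m handwheel '[{"delta_pos":[0.4,3.9,0.5],"yaw":0.11},{"delta_pos":[0.4,3.9,0.5],"yaw":0.11},{"delta_pos":[0.4,3.9,0],"yaw":0.11},{"delta_pos":[0.4,3.9,0],"yaw":0.11},{"delta_pos":[0.4,3.9,0],"yaw":0.11},{"delta_pos":[0.4,3.9,0],"yaw":0.11},{"delta_pos":[0.4,3.9,0],"yaw":0.11},{"delta_pos":[0.4,3.9,0],"yaw":0.12},{"delta_pos":[0.4,3.9,0],"yaw":0},{"delta_pos":[0.4,3.9,0],"yaw":0}]' 1
python3 -m handwheel '[{"delta_pos":[0.4,3.9,0],"yaw":0},{"delta_pos":[0.4,3.9,0],"yaw":0},{"delta_pos":[0.4,3.9,0],"yaw":0},{"delta_pos":[0.4,3.9,0],"yaw":0},{"delta_pos":[0.4,3.9,0],"yaw":0},{"delta_pos":[0.4,3.9,0],"yaw":0},{"delta_pos":[0.4,3.9,0],"yaw":0},{"delta_pos":[0,0,0],"yaw":0},{"delta_pos":[0,0,0],"yaw":0},{"delta_pos":[0,0,0],"yaw":0}]'
python3 - <<'E'
from h import *
np.set_printoptions(precision=2,suppress=True)
p=shot('wrist'); s=status.read_state(); print(s['eef_pos'],s['tool_rot'],s['width'])
print('pred',px(p,[486,316,165]),px(p,[486,316,83]))
for k in ('probe','rack'): print(k,[(b['score'],b['rect']) for b in models.boxes_of(p,k)])
# dark handle top: points with depth z in 155..172
Z=[(u,v,*X) for u in range(0,640,2) for v in range(0,300,2) for X in [dep(p,u,v)] if X is not None and 158<X[2]<172 and abs(X[0]-486)<40 and abs(X[1]-316)<40]
Z=np.array(Z); print(len(Z), Z.mean(0) if len(Z) else '', Z.min(0),Z.max(0))
E
```

```text
clock: 9.15
eef_pos: [520.1, 38.5, 234.6]
tool_rot: [3.142, 0.001, -2.955]
force: [0.8, -0.3, -0.7]
width: 85.5
gripper_force: 0.0
clock: 9.98
eef_pos: [548.0, 309.0, 233.9]
tool_rot: [-3.14, -0.001, -2.954]
force: [0.3, -0.6, -0.1]
width: 85.5
gripper_force: 0.0
[548.37 308.03 234.05] [-3.14 -0.   -2.96] 85.63296222747171
pred (np.float64(344.4429432351296), np.float64(136.55388383095575)) (np.float64(337.527226275358), np.float64(128.62705042156642))
probe [(0.94, [318.4, 110.7, 361.2, 154.1])]
rack [(0.58, [291.9, 78.1, 386.3, 177.6])]
245 [343.91 135.71 485.52 315.48 165.04] [328.   118.   472.96 303.39 158.05] [360.   152.   498.15 328.27 166.05]
```

```bash
python3 -m handwheel '[{"delta_pos":[-3.1,0.4,0],"yaw":0},{"delta_pos":[-3.15,0.35,0],"yaw":0},{"delta_pos":[0,0,0],"yaw":0},{"delta_pos":[0,0,0],"yaw":0},{"delta_pos":[0,0,-3.2],"yaw":0},{"delta_pos":[0,0,-3.2],"yaw":0},{"delta_pos":[0,0,-3.2],"yaw":0},{"delta_pos":[0,0,-3.3],"yaw":0},{"delta_pos":[0,0,0],"yaw":0},{"delta_pos":[0,0,0],"yaw":0}]'
python3 -m handwheel '[{"delta_pos":[0,0,0],"yaw":0},{"delta_pos":[0,0,0],"yaw":0},{"delta_pos":[0,0,0],"yaw":0},{"delta_pos":[0,0,0],"yaw":0},{"delta_pos":[0,0,0],"yaw":0},{"delta_pos":[0,0,0],"yaw":0},{"delta_pos":[0,0,0],"yaw":0},{"delta_pos":[0,0,0],"yaw":0}]' -1
```

```text
clock: 10.97
eef_pos: [486.0, 315.7, 104.3]
tool_rot: [-3.14, -0.002, -2.956]
force: [-0.4, 0.2, 0.8]
width: 85.3
gripper_force: 0.0
clock: 11.63
eef_pos: [486.3, 317.6, 106.6]
tool_rot: [3.141, 0.002, -2.955]
force: [-0.9, -1.4, 6.5]
width: 24.6
gripper_force: 58.3
```

```bash
python3 -m handwheel '[{"delta_pos":[0,0,1.2],"yaw":0},{"delta_pos":[0,0,1.3],"yaw":0},{"delta_pos":[0,0,0],"yaw":0},{"delta_pos":[0,0,0],"yaw":0},{"delta_pos":[-0.4,-0.08,0],"yaw":0},{"delta_pos":[-0.3,-0.06,0],"yaw":0},{"delta_pos":[-0.3,-0.06,0],"yaw":0},{"delta_pos":[0,0,0],"yaw":0},{"delta_pos":[0,0,0],"yaw":0}]'
python3 -m handwheel '[{"delta_pos":[-0.3,-0.06,0],"yaw":0},{"delta_pos":[-0.3,-0.06,0],"yaw":0},{"delta_pos":[-0.3,-0.06,0],"yaw":0},{"delta_pos":[0,0,0],"yaw":0},{"delta_pos":[0,0,0],"yaw":0}]'
```

```text
clock: 12.38
eef_pos: [478.2, 315.7, 130.6]
tool_rot: [3.141, 0.005, -2.955]
force: [4.9, -0.1, -1.1]
width: 24.8
gripper_force: 59.2
clock: 12.8
eef_pos: [470.1, 314.0, 130.8]
tool_rot: [3.14, 0.007, -2.955]
force: [6.3, 0.9, 0.0]
width: 24.8
gripper_force: 59.2
```

```bash
python3 -m handwheel '[{"delta_pos":[-0.3,-0.06,0],"yaw":0},{"delta_pos":[-0.3,-0.06,0],"yaw":0},{"delta_pos":[-0.2,-0.04,0],"yaw":0},{"delta_pos":[0,0,0],"yaw":0},{"delta_pos":[0,0,0],"yaw":0}]'
python3 -m handwheel '[{"delta_pos":[0,0,3],"yaw":0},{"delta_pos":[0,0,4],"yaw":0},{"delta_pos":[0,0,4],"yaw":0},{"delta_pos":[0,0,0],"yaw":0},{"delta_pos":[0,0,0],"yaw":0},{"delta_pos":[0,0,0],"yaw":0},{"delta_pos":[0,0,0],"yaw":0},{"delta_pos":[0,0,0],"yaw":0}]'
python3 - <<'E'
from h import *
p=shot('scene');s=status.read_state();g=np.array(s['eef_pos'])+[0,0,19]
print(px(p,g)); u,v=map(int,px(p,g)); 
for t in (0,8,15,22):
    a=np.radians(t);d=np.array([-.98*np.sin(a),-.19*np.sin(a),np.cos(a)]);print(t,px(p,g+42*d),px(p,g-48*d),px(p,g-110*d))
save(p,'s4',(u-45,v-55,u+45,v+65),5); print(u-45,v-55,g)
E
```

```text
clock: 13.22
eef_pos: [462.1, 312.7, 130.8]
tool_rot: [3.14, 0.007, -2.955]
force: [6.8, -0.2, -1.3]
width: 24.5
gripper_force: 59.4
clock: 13.88
eef_pos: [457.5, 311.2, 238.5]
tool_rot: [-3.14, -0.004, -2.954]
force: [-0.0, 0.4, -1.4]
width: 24.7
gripper_force: 59.5
(np.float64(466.7321231170831), np.float64(242.48550437356602))
0 (np.float64(471.2149546354426), np.float64(226.34640112757393)) (np.float64(461.87003008100805), np.float64(259.80925822686135)) (np.float64(455.975427296458), np.float64(280.56688665222134))
8 (np.float64(472.576521710631), np.float64(224.85509741484105)) (np.float64(460.3409897988731), np.float64(261.5738911944306)) (np.float64(452.5209187311816), np.float64(284.6658932605414))
15 (np.float64(473.66355409445435), np.float64(223.84764691515286)) (np.float64(459.0896925881583), np.float64(262.8350861287609)) (np.float64(449.6507095581131), np.float64(287.686973197793))
22 (np.float64(474.63652451845223), np.float64(223.13120873859754)) (np.float64(457.93876086728534), np.float64(263.8102926137414)) (np.float64(446.9658662081839), np.float64(290.124842576705))
421 187 [457.71579659 311.32706599 257.68164461]
```

View pics/s4.png

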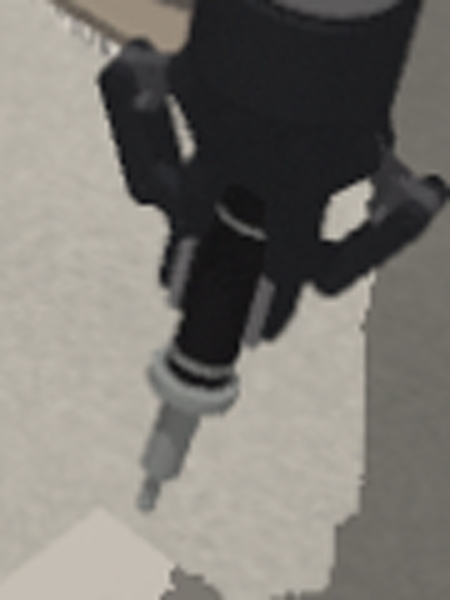

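Picture shows the probe held and tilted: nib tip at crop (146,508) → scene (450.2,288.6), matching a tilt of about 15–16°. The next move goes past the ring so I can measure it with the wrist camera.

```bash
python3 -m handwheel '[{"delta_pos":[2.5,-2.95,0],"yaw":0},{"delta_pos":[2.5,-2.95,0],"yaw":0},{"delta_pos":[2.5,-2.95,0],"yaw":0},{"delta_pos":[2.5,-2.95,0],"yaw":0},{"delta_pos":[2.5,-2.95,0],"yaw":0},{"delta_pos":[2.5,-2.95,0],"yaw":0},{"delta_pos":[2.5,-2.95,0],"yaw":0},{"delta_pos":[2.5,-2.95,0],"yaw":0},{"delta_pos":[2.5,-2.95,0],"yaw":0}]'
python3 -m handwheel '[{"delta_pos":[0,0,0],"yaw":0},{"delta_pos":[0,0,0],"yaw":0},{"delta_pos":[0,0,0],"yaw":0},{"delta_pos":[0,0,0],"yaw":0},{"delta_pos":[0,0,0],"yaw":0}]'
python3 - <<'E'
from h import *
np.set_printoptions(precision=1,suppress=True)
p=shot('wrist'); s=status.read_state(); print(s['eef_pos'],s['tool_rot'])
print('pred ring',px(p,[608,36.5,98.5]))
print('held probe',[(b['score'],np.round(b['rect'])) for b in models.boxes_of(p,'probe')])
g=cv2.cvtColor(p['color'],cv2.COLOR_RGB2GRAY)
C=cv2.HoughCircles(cv2.GaussianBlur(g,(3,3),0),cv2.HOUGH_GRADIENT,1,10,param1=80,param2=18,minRadius=8,maxRadius=28); print(C)
n=np.array([-.252,-.049,.966]);n/=np.linalg.norm(n); m=np.array([616,-23,98.5])
# ring = thin bright component
for th in (60,90,120):
    k,l,st,ce=cv2.connectedComponentsWithStats((g>th).astype(np.uint8))
    for i in range(1,k):
        x,y,w,h,a=st[i]
        if 12<w<60 and 12<h<60 and abs(w-h)<8 and a<.4*w*h: 
            o,d=ray(p,x+w/2-.5,y+h/2-.5); print(th,st[i],o+d*((m-o)@n/(d@n)))
# plane from wrist depth
P=np.array([X for u in range(250,420,6) for v in range(60,170,6) for X in [dep(p,u,v)] if X is not None and 60<X[2]<125])
if len(P)>20:
    c=np.median(P,0); e=(P-c)@n; print('plane offset at m',(c-m)@n,e.std(),len(P))
E
```

```text
clock: 14.68
eef_pos: [684.0, 44.7, 238.9]
tool_rot: [3.141, -0.002, -2.954]
force: [-0.1, 1.2, -1.7]
width: 24.7
gripper_force: 59.5
clock: 15.1
eef_pos: [682.8, 48.5, 240.1]
tool_rot: [3.141, -0.001, -2.952]
force: [0.5, 0.3, -1.6]
width: 25.0
gripper_force: 59.6
[683.   48.2 240.4] [ 3.1 -0.  -3. ]
pred ring (np.float64(321.56361931231953), np.float64(112.31276238797234))
held probe [(0.71, array([285., 225., 356., 342.]))]
[[[321.5 114.5  11.8]
  [319.5 252.5  27.4]
  [ 60.5 167.5  25.2]
  [472.5 234.5  21.6]
  [ 83.5 178.5  25.2]
  [ 76.5 164.5  18.5]
  [612.5  42.5  15. ]
  [ 34.5 159.5  14.1]
  [  6.5   1.5  13.6]]]
60 [362  42  16  16  95] [542.8  70.7  84.2]
60 [307 100  30  30 289] [610.   36.8 100. ]
60 [196 330  16  18  99] [846.3 -40.6 157.7]
60 [426 330  17  18 121] [801.6 191.3 157.8]
60 [191 342  53  58 792] [876.6 -21.7 166.6]
60 [395 342  52  58 789] [836.8 185.  166.7]
90 [363  43  14  14  48] [542.8  70.7  84.2]
90 [119  45  15  16  85] [ 588.7 -160.    84.4]
90 [308 101  29  29 213] [610.3  37.4 100.1]
90 [363 153  14  14  55] [642.1  90.7 111.1]
90 [123 154  14  15  78] [ 687.8 -140.8  111.3]
90 [426 331  16  16  92] [801.7 190.8 157.8]
90 [197 332  14  15  63] [846.8 -40.5 157.8]
90 [192 345  51  55 685] [878.2 -21.5 167. ]
90 [396 345  50  55 680] [838.4 185.3 167.1]
120 [119  46  14  14  55] [ 588.7 -160.5   84.4]
120 [308 101  28  28 135] [610.   36.8 100. ]
120 [123 155  14  14  54] [ 688.3 -140.7  111.4]
120 [335 322  17  22 145] [812.7  98.3 156. ]
120 [426 331  15  14  78] [800.8 190.  157.5]
120 [225 349  16  19 119] [860.5  -8.  163. ]
120 [398 350  46  50 492] [841.  185.9 167.8]
120 [193 369  37  31 274] [892.1 -25.6 170.4]
plane offset at m -0.40924494781082754 0.5163695919032162 456
```

```bash
python3 - <<'E'
from h import *
np.set_printoptions(precision=1,suppress=True)
p=shot('scene'); s=status.read_state()
e=np.array([457.6,311.25,238.6]); ty=np.array([-np.sin(np.radians(10.7)),np.cos(np.radians(10.7)),0])
for uv in ((450.2,288.6),(450.2,289.2),(459.4,266)):
    o,d=ray(p,*uv); X=o+d*((e-o)@ty/(d@ty)); w=X-e-[0,0,19]; print(X-e,'dist to grip',np.linalg.norm(w),'tilt',np.degrees(np.arccos(-w[2]/np.linalg.norm(w))))
# fresh look: dark handle / tip at present pose via network
print(s['eef_pos'],[(b['score'],np.round(b['rect'],1)) for b in models.boxes_of(p,'probe')])
E=np.array(s['eef_pos'])
for t in (12,16,20):
    a=np.radians(t);dd=np.array([-.982*np.sin(a),-.187*np.sin(a),np.cos(a)]);g=E+[0,0,19]; print(t,'tip px',px(p,g-110*dd),'top',px(p,g+42*dd), 'tip off',[0,0,19]-110*dd)
E
```

```text
[ 22.4   4.2 -95.4] dist to grip 116.68845475331746 tilt 11.283302103832069
[ 21.4   4.  -98.3] dist to grip 119.31713694753489 tilt 10.50371758193735
[  4.5   0.9 -43.2] dist to grip 62.32197340716923 tilt 4.218259370639782
[683.2  47.6 240.6] [(0.68, array([275.2, 208.9, 291.8, 263.2]))]
12 tip px (np.float64(282.82888139469924), np.float64(263.67183185583724)) top (np.float64(290.64924022567084), np.float64(201.79901368802268)) tip off [ 22.5   4.3 -88.6]
16 tip px (np.float64(280.3470697810598), np.float64(265.08276527906264)) top (np.float64(291.6526177744108), np.float64(201.3522544431902)) tip off [ 29.8   5.7 -86.7]
20 tip px (np.float64(277.87594407776135), np.float64(266.29865543047504)) top (np.float64(292.63514810941564), np.float64(200.99951960782775)) tip off [ 36.9   7.  -84.4]
```

```bash
python3 - <<'E'
from h import *
np.set_printoptions(precision=1,suppress=True)
E_=None
for n in ('wrist','scene'):
    s=status.read_state(); E=np.array(s['eef_pos']); a=np.radians(10.8)
    p=shot(n); Q=[]
    us,vs=(range(270,375),range(150,345)) if n=='wrist' else (range(262,305),range(190,272))
    for u in us:
        for v in vs:
            z=p['z_map'][v,u]
            if z<=0: continue
            o,d=ray(p,u,v); w=o+d*z-E; Q.append([np.cos(a)*w[0]+np.sin(a)*w[1],-np.sin(a)*w[0]+np.cos(a)*w[1],w[2]])
    Q=np.array(Q); Q=Q[(abs(Q[:,0])<55)&(abs(Q[:,1])<25)&(Q[:,2]>-105)&(Q[:,2]<75)]
    print(n,len(Q))
    for z in range(-100,70,8):
        S=Q[(Q[:,2]>=z)&(Q[:,2]<z+8)&(abs(Q[:,1])<22)]
        C=S[abs(S[:,1])<4]
        if len(S)>3: print(z+4,len(S),'x',np.percentile(S[:,0],[5,50,95]),'y',np.percentile(S[:,1],[5,50,95]),'centre x',np.median(C[:,0]) if len(C) else None)
E
```

```text
wrist 9802
-32 52 x [-4.1 -2.6  2.2] y [-12.1  -0.4  11. ] centre x -3.6170689404357637
-24 484 x [-3.9  0.4  8.8] y [-14.9  -0.7  13.5] centre x -1.990249541431476
-16 120 x [-3.1 -1.3  5.6] y [-12.8  -0.4  11.5] centre x -2.798584025340999
-8 97 x [-5.5 -3.3  3. ] y [-10.7  -0.4   9.8] centre x -4.702153521025859
0 140 x [-7.5 -5.6  1.7] y [-12.4  -0.4  11.2] centre x -6.71939377396123
8 389 x [-10.1  -8.7  -2.7] y [-19.    0.1  19.7] centre x -8.65763728284356
16 488 x [-10.9  -9.6  -3.8] y [-19.1   1.1  20.3] centre x -10.796393209559268
24 554 x [-13.   -9.7  -5.1] y [-19.6   1.   20.5] centre x -12.564960012323589
32 611 x [-15.   -9.9  -5.8] y [-18.6  -0.4  17.9] centre x -14.542994343232436
40 648 x [-16.7 -10.5  -5.4] y [-18.5  -0.   18.3] centre x -16.334063492734355
48 1110 x [-19.  -11.8   4.9] y [-18.8   1.8  20.2] centre x -18.811919468393743
56 3917 x [-18.2 -10.    1.2] y [-13.3  -0.5  14.5] centre x -8.895857330358643
64 283 x [-15.9 -15.1   2.2] y [-16.    2.9  17.1] centre x 1.9176780061886909
72 611 x [-16.3 -15.5 -13.9] y [-15.5  11.4  16.5] centre x None
scene 9
[... 819 characters left out ...]
y [-6.6  6.1 12.1] centre x 18.436506199383494
8 47 x [ 6.6 12.8 17.6] y [-15.4   5.   18.9] centre x 16.03801136486414
16 61 x [ 6.9 11.7 15.6] y [-15.8   5.8  19.6] centre x 14.714555948526261
24 55 x [ 7.8 10.8 13.6] y [-16.6   3.2  19. ] centre x 11.828978569974867
32 60 x [ 3.2  9.6 12. ] y [-16.1   1.7  19.5] centre x 9.705886321398483
40 52 x [ 1.8  7.6 12.1] y [-16.8  -3.7  17.6] centre x 8.142092760780756
48 74 x [-6.7  6.3 12.8] y [-20.9 -13.7  18.2] centre x 6.278293528569347
56 42 x [-7.3 10.3 13.4] y [-21.   -4.9  21.1] centre x 5.604700916919379
64 20 x [-0.7 13.3 17.3] y [-14.4 -11.3  21.9] centre x None
72 59 x [-7.9 13.9 18.1] y [-20.1  13.8  21.4] centre x 9.783337615766545
```

```bash
python3 -m handwheel '[{"delta_pos":[-3.6,-0.6,-0.7],"yaw":0},{"delta_pos":[-3.6,-0.6,-1],"yaw":0},{"delta_pos":[-3.5,-0.5,-1],"yaw":0},{"delta_pos":[0,0,0],"yaw":0},{"delta_pos":[0,0,0],"yaw":0},{"delta_pos":[0,0,0],"yaw":0},{"delta_pos":[0,0,0],"yaw":0},{"delta_pos":[0,0,0],"yaw":0},{"delta_pos":[0,0,0],"yaw":0}]'
python3 - <<'E'
from h import *
np.set_printoptions(precision=1,suppress=True)
s=status.read_state(); E=np.array(s['eef_pos']); F=[]
print(E,s['force'],'to go to touch',np.array([581.9,31.4,189.7])-E)
for i in range(6): get_image('top'); F.append(status.read_state()['force'])
print('bias',np.mean(F,0))
E
```

```text
clock: 16.15
eef_pos: [577.8, 29.8, 213.6]
tool_rot: [3.141, 0.001, -2.954]
force: [0.5, -0.6, -0.5]
width: 25.2
gripper_force: 59.5
[577.8  29.8 213.6] [ 0.5 -0.6 -0.5] to go to touch [  4.1   1.6 -23.9]
bias [-0.1 -0.1 -1.6]
```

```bash
cat > f.py <<'E'
from h import *
np.set_printoptions(precision=2,suppress=True)
F=[];P=[]
for i in range(6):
    get_image('top'); s=status.read_state(); F.append(s['force']); P.append(s['eef_pos'])
n=np.array([-.252,-.049,.966]); d=np.mean(F,0)-[-.1,-.1,-1.6]; print('pos',np.mean(P,0),'dF',d,'normal',d@n)
E
python3 -m handwheel '[{"delta_pos":[0.1,0.05,-0.8],"yaw":0},{"delta_pos":[0.1,0.05,-0.8],"yaw":0},{"delta_pos":[0,0,0],"yaw":0},{"delta_pos":[0,0,0],"yaw":0},{"delta_pos":[0,0,0],"yaw":0}]' && python3 f.py
python3 -m handwheel '[{"delta_pos":[0.1,0.03,-0.4],"yaw":0},{"delta_pos":[0,0,0],"yaw":0},{"delta_pos":[0,0,0],"yaw":0}]' && python3 f.py
python3 -m handwheel '[{"delta_pos":[0.07,0.02,-0.25],"yaw":0},{"delta_pos":[0,0,0],"yaw":0},{"delta_pos":[0,0,0],"yaw":0}]' && python3 f.py
```

```text
clock: 16.87
eef_pos: [578.5, 30.5, 197.0]
tool_rot: [3.141, -0.001, -2.954]
force: [0.1, -0.3, -1.2]
width: 24.5
gripper_force: 59.5
pos [578.73  30.49 197.49] dF [-0.05  0.12  0.44] normal 0.4300070856041531
clock: 17.42
eef_pos: [579.4, 30.8, 193.0]
tool_rot: [3.141, -0.001, -2.954]
force: [-0.6, 0.1, -0.7]
width: 24.7
gripper_force: 59.5
pos [579.58  30.76 193.28] dF [-0.24  0.3   0.02] normal 0.06905556795056542
clock: 17.97
eef_pos: [580.2, 31.0, 190.6]
tool_rot: [3.141, -0.0, -2.954]
force: [-0.4, -0.3, -1.2]
width: 24.5
gripper_force: 59.5
pos [580.29  30.97 190.79] dF [-0.12  0.24  0.58] normal 0.5780590388388476
```

```bash
python3 -m handwheel '[{"delta_pos":[0.07,0.01,-0.15],"yaw":0},{"delta_pos":[0,0,0],"yaw":0},{"delta_pos":[0,0,0],"yaw":0}]' >/dev/null && python3 f.py
python3 -m handwheel '[{"delta_pos":[0.05,0.01,-0.15],"yaw":0},{"delta_pos":[0,0,0],"yaw":0},{"delta_pos":[0,0,0],"yaw":0}]' >/dev/null&& python3 f.py
python3 -m handwheel '[{"delta_pos":[0.05,0.01,-0.15],"yaw":0},{"delta_pos":[0,0,0],"yaw":0},{"delta_pos":[0,0,0],"yaw":0}]' >/dev/null&& python3 f.py
```

```text
pos [581.06  31.06 189.39] dF [-0.14  0.05  1.43] normal 1.417124802203929
pos [581.5   31.15 187.84] dF [-0.09 -0.15  1.9 ] normal 1.8644834122257756
pos [581.94  31.23 186.3 ] dF [-0.62 -0.58  2.38] normal 2.4807014796637703
```

```bash
python3 - <<'E'
from h import *
np.set_printoptions(precision=1,suppress=True)
a=np.radians(10.8)
E=np.array(status.read_state()['eef_pos'])
for n,U,sg in (('wrist',(290,350,150,345),0),('scene',None,0)):
    p=shot(n)
    if U is None: u,v=map(int,px(p,E+[10,2,-20])); U=(u-25,u+25,v-45,v+45)
    Q=[]
    for u in range(*U[:2]):
        for v in range(*U[2:]):
            z=p['z_map'][v,u]
            if z<=0: continue
            o,d=ray(p,u,v); w=o+d*z-E; Q.append([np.cos(a)*w[0]+np.sin(a)*w[1],-np.sin(a)*w[0]+np.cos(a)*w[1],w[2]])
    Q=np.array(Q); zs=np.arange(-8,48,8); X=[np.median(Q[(abs(Q[:,1])<4)&(abs(Q[:,2]-z)<4)&(abs(Q[:,0])<30),0]) for z in zs]
    k=np.polyfit(zs,X,1); print(n,np.array(X),'tilt',-np.degrees(np.arctan(k[0])))
p=shot('scene'); print('lever',[(round(b['score'],2),np.round(b['rect'])) for b in models.boxes_of(p,'lever')])
print('nib region tip est', px(p,[608.3,36.6,99.7]), 'ring',px(p,[609.5,37,99.7]), [np.round(b['rect'],1) for b in models.boxes_of(p,'nib_tip')])
E
python3 f.py
```

```text
wrist [ -4.9  -6.7  -8.6 -10.7 -12.6 -14.6 -16.3] tilt 13.509134337373943
scene [20.5 18.4 15.  14.1 12.8 10.   8.2] tilt 14.009779553290892
lever [(0.7, array([247., 168., 279., 187.])), (0.65, array([245., 128., 273., 149.])), (0.58, array([344., 153., 351., 167.])), (0.5, array([187., 149., 217., 174.]))]
nib region tip est (np.float64(314.5114410444865), np.float64(255.5166923903926)) ring (np.float64(314.21080356041983), np.float64(255.85897440366267)) []
pos [581.95  31.23 186.3 ] dF [-0.77 -0.02  2.12] normal 2.2398818413059924
```

Tilt is 13.5–14° against the glass's 15°, the press is about 2.3 N, and the tip is within about 2 mm of the ring. Handing in.

```bash
python3 -c "
from cell import ctrl
print(ctrl.finish_job())"
```

```text
the job is handed in; nothing more can be done
None
```

I handed the job in, but no verdict came back: the lever was pushed to its stop and sprang back, and the probe is held on the ring about 1–2° off square and within about 2 mm of centre, pressed at about 2.3 N (nib roughly half-way in), all as I measured it.

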